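# Turn the griddle down and lift the charred garlic off with the tongs

## Robot

A 6-joint arm with a two-finger parallel gripper is mounted at the origin on a cart in front of the work surface, level with it; the furniture and walls round the work are solid. World frame = base frame: x ahead of the robot, y to its left, z up, the work surface at z = 0. Lengths are in m, angles in rad, forces in N, time in s.
With the tool pointing down it reaches from about 0.3 to 0.875 m from the base axis. Payload 6.4 kg.
Tool frame: the origin (TCP) lies midway between the tips of the shut fingers; the grasp point (between the pads) lies 19 mm behind it; z points along the fingers, y is the line along which they close (so a half turn about z gives the same grasp; the last joint's range is limited). The gripper opens to 85 mm and grips with 20 to 120 N. Pads are 22 mm wide; open, the fingers measure 114 mm over their backs; the gripper's body (76 mm by 85 mm) begins 54 mm behind the grasp point. The pads swing forward as they close: fully open they stand 13 mm farther back than shut.
Start: joints at [-1.311, 0.181, 1.607, -0, 1.354, -0.206], TCP at [0.258, -0.514, 0.231] pointing down, gripper open.
Joint ranges: [-2.99, 2.99], [-0.89, 2.07], [0.3, 2.58], [-1.14, 4.28], [0, 2.63], [-3.12, 3.12]. Speed limits (rad/s): [2.57, 2.57, 3.01, 3.14, 3.14, 3.14].

## Interface

Orientations are given as a unit quaternion [w, x, y, z].
In Python, from bench import ctrl gives the robot as it stands.
- The arm moves only by the tool drive_tool, never from a script. Its argument "plan" is a list that holds one entry, the list of rows, each a list of 4 numbers: the shift along the tool's x, y, z scaled (see below), then the turn about the tool's z scaled (see below). In form: [[[x, y, z, roll], ...]]. A call has 1 to 12 rows; each row is the pose to reach, as a shift and turn from the pose commanded when the call began, along the tool's axes at that moment, turning the shorter way round; what a row does not reach only later rows make up. The controller multiplies each number of a shift by 400 mm and each number of a turn by 180 degrees. A row lasts 1/12 s, in which the tool goes at most 41.7 mm and 7.16 degrees, less where a joint would pass 70% of its speed; a pose out of reach is approached as far as the arm can. A call with a number of a shift or a turn outside -1 to 1 is refused whole. A call with a gripper value outside its range is refused whole. "jaw" is the closure, from 0 (fully open) to 1 (shut), set as the call begins (left out, the last holds). The fingers move at their own pace and stop on an object; the grip force is fixed at half the most. Time passes only in rows, so rows that repeat a pose let the fingers close. It gives the time, the measured TCP pose, the force, the opening and the grip force at its end, in the units of the state.
- ctrl.get_obs(): the state, without advancing time (a new reading comes with each control period).
- ctrl.camera(name): name is "side" or "top" or "wrist"; returns (picture, depth): 400x640x3 uint8, red, green, blue; 400x640 float32, m along the optical axis (not along the pixel's ray), 0 where there is no reading.
- ctrl.camera_info(name): a dict with "camera_matrix" (3x3 intrinsics, pixels), "R" (3x3) and "t" (3): a world point X has camera coordinates R X + t; the wrist camera has in their place "T_tool_cam" (4x4, takes a point from camera to tool coordinates, whose origin is the TCP and whose axes are the flange's). Camera axes: x right, y down, z forward; pixel columns grow to the right and rows downward; lengths in m; the calibration is good to about 2 mm. A picture is of the moment at which its call begins: read the wrist's pose just before it. camera_info takes no time and is no camera call.
- ctrl.hand_in(): hands the job in; it is judged then, once.
The state is a dict: "time_s": time; "q": joint angles; "dq": joint speeds; "joint_efforts": joint torques, N m; "eef_pos": TCP position; "eef_rot": TCP orientation; "wrist_force": force on the tool from outside, world axes, zero at the start; "torque": the same for the moment, N m; "opening": opening from 0.0 (shut) to 1.0 (fully open); "grasp_force": force on a finger pad.
Only numpy, scipy, OpenCV 4.12 (cv2) and the standard library are available. Lean on these libraries where they do the work, as an engineer would, in place of code of your own. Each camera call takes 0.05 s, during which the arm holds its last target. There are 200 camera calls.

## Task

The garlic charring on the griddle is done, but the onion beside it needs longer on a gentle heat. First turn the griddle's selector knob down to the low setting (the one-dot mark), then take the tongs, close them on the garlic bulb and lift it off the plate. The garlic is hot, so do not touch it with the gripper itself, leave the onion where it lies, and finish while still holding the garlic steady in the tongs, at least 8 cm above the plate.

Things in the scene. Friction and masses are not known exactly. Their poses are not given: they have to be found in the camera images.
- griddle: electric tabletop griddle, fixed, black housing 250 (x) x 424 (y) mm, 484 mm with the end handles. Origin under its centre, on the worktop, z up. Dark cooking plate, top at z = 55 mm, over x -115..115, y -98..203 mm, in a rim whose top is at z = 60 mm. At the -y end a bright steel control panel (top z = 44 mm) with the knob
- griddle_knob (a joint): angle of the black selector knob, rad, growing clockwise seen from above. Detents: 0 off (pointer to the griddle's +x, bar mark), 0.6 LOW (one dot), 1.2 medium (two dots), 1.8 high (three dots); stops just beyond 0 and 1.8. Starts between 1.1 and 1.8. Let go, it snaps into the nearest detent; to leave a detent takes about 0.07 N m
- griddle_knob_grip (a point): centre of the knob's upright grip bar, on the vertical turning axis, at (-10, -152, 66.5) mm in the griddle's frame. The bar is 44 mm long, 12 mm thick, 24 mm high (12 mm up and down from here), along the white pointer line; below it a round skirt, 45 mm across. The point turns with the knob: its x axis is where the pointer points
- tongs: loose kitchen tongs, 0.14 kg, 270 mm long, steel with red grip sleeves and red tips, lying flat (arms close sideways). Origin on the underside midway between the sleeves (centre of mass 6 mm behind); x to the tips, y across, z up. Sleeves: 56 mm long, z 2 to 28 mm, centred at x = 0; open, 60 mm over their outsides, 64 at the ends towards the tips. Hub with the pivots at x = -90 mm, 33 mm tall
- tongs_tips (a point): fixed in the tongs' frame at (130, 0, 15) mm: midway between the hollow tips when they are on the garlic (4 mm farther back when open). Tips 40 mm long, z 0 to 30 mm. Gap between them about 97 mm when open, less 2.4 mm for every 1 mm that the sleeves are pressed together; on the garlic the sleeves are about 37 mm over their outsides
- tongs_left (a joint): closing angle of each arm of the tongs, rad: 0 open (at rest), about 0.1 when on the garlic, 0.21 at most. Both arms move alike. A spring opens them: 8 N at each sleeve to start closing, 12 N on the garlic; pressed a little, the sleeves stay put between finger pads and the tongs can be carried open
- garlic: loose garlic bulb, 56 mm across and 56 mm high with its stem tip, 0.034 kg, standing on the cooking plate; origin under its centre. Widest about 22 mm above its underside
- garlic_mid (a point): point inside the garlic bulb, on its axis, 26 mm above its underside
- onion: loose red onion, 84 mm across and 82 mm high, standing on the cooking plate beside the garlic (either may be on the left), centres at least 105 mm apart; origin under its centre. Stays where it is
Not all that is in view belongs to the job. What is shaped like the garlic but blue, purple or yellow is not meant.

How it is judged:
By the outcome, as a careful person would: the job done as asked, in the order asked, and still so for the second after the job is handed in, while the arm keeps its last pose, push and grip.
It also fails if it takes over 58 s, if anything falls off the work surface, if the arm or the gripper's body presses on something with over 40 N, if the wrist force passes 120 N, or if a joint passes its speed limit or range.

## Working session

There is one attempt and no reset: what is moved stays moved. The work goes in short steps, Python scripts to look and compute and a tool call to move; the robot and the scene stay as the last step left them, time stands still between calls to the robot, and variables do not carry over. Pictures are saved under pics/ and viewed, at most 10 in all, crops included, and the job is handed in when it is done.

Besides the shell and the picture viewer there is one more tool, called after "Call:" by a JSON object that holds its "api" and its "payload", one argument or row to a line. drive_tool: Moves the arm, as the interface text tells. Its arguments: {"type":"object","properties":{"plan":{"type":"array"},"jaw":{"type":"number"}},"required":["plan"]}

```bash
ls; mkdir -p pics
python3 - <<'E'
from bench import ctrl
import cv2,numpy as np
o=ctrl.get_obs();print(o)
for n in("top","side"):
    p,d=ctrl.camera(n);cv2.imwrite(f"pics/{n}0.png",p[...,::-1]);np.savez(f"{n}0.npz",p=p,d=d)
    i=ctrl.camera_info(n);print(n,i)
print(ctrl.camera_info("wrist"))
E
```

```text
pics
{'time_s': 0.0, 'q': array([-1.31132128e+00,  1.81523812e-01,  1.60798436e+00, -8.64413476e-06,
        1.35379427e+00, -2.06308550e-01]), 'dq': array([ 0.00240113, -0.00064772,  0.00169521,  0.00161822,  0.00014206,
       -0.00127572]), 'joint_efforts': array([ 3.14148519e-04, -4.44873726e+01, -3.51334655e+01, -2.61020487e-04,
        9.13688564e-03,  8.83067656e-06]), 'eef_pos': array([ 0.2581135 , -0.51320946,  0.23040526]), 'eef_rot': array([-8.54480889e-04,  9.73002489e-01,  2.30793036e-01, -2.69416263e-05]), 'wrist_force': array([-0.30367787, -0.13706383,  0.41717552]), 'torque': array([-0.0436011 ,  0.00963286, -0.01110719]), 'grasp_force': 0.0, 'opening': 0.9969762630948087}
top {'camera_matrix': array([[451.86366796,   0.        , 323.07588661],
       [  0.        , 451.86366796, 204.9002244 ],
       [  0.        ,   0.        ,   1.        ]]), 'R': array([[ 0.28537504, -0.958409  ,  0.00364219],
       [-0.82257229, -0.24687519, -0.51227675],
       [ 0.49186982,  0.14319503, -0.85881271]]), 't': array([-0.22572789,  0.4612645 ,  1.35560471])}
side {'camera_matrix'
[... 186 characters left out ...]
47063317, -0.0062513 ],
       [-0.1951437 ,  0.37786212, -0.90506307],
       [ 0.42831483, -0.79732342, -0.42523143]]), 't': array([0.45035107, 0.19105205, 0.8544099 ])}
{'camera_matrix': array([[276.07932225,   0.        , 323.69046696],
       [  0.        , 276.07932225, 200.3211975 ],
       [  0.        ,   0.        ,   1.        ]]), 'T_tool_cam': array([[ 2.94968807e-04, -9.57819874e-01, -2.87369105e-01,
         7.35936308e-02],
       [ 9.99999903e-01,  1.88577407e-04,  3.97904952e-04,
         3.18336913e-04],
       [-3.26929950e-04, -2.87369195e-01,  9.57819836e-01,
        -1.41537063e-01],
       [ 0.00000000e+00,  0.00000000e+00,  0.00000000e+00,
         1.00000000e+00]])}
```

View pics/top0.png

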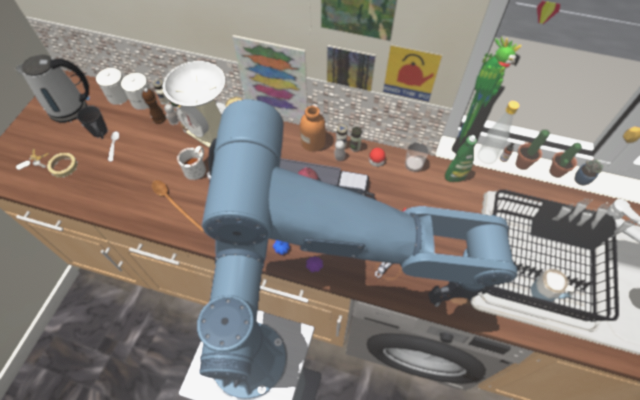

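View pics/side0.png

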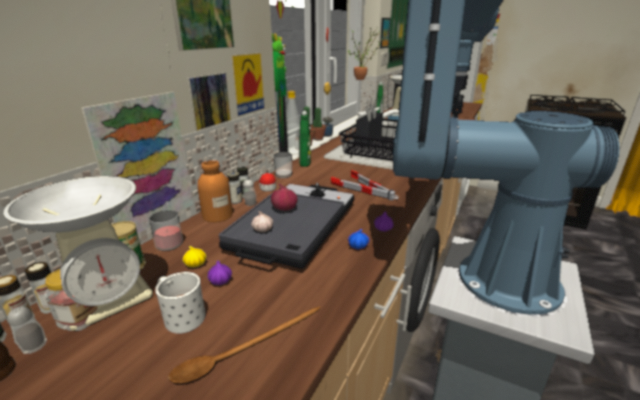

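The side view shows the griddle (centre ~(288,225)), with the white garlic at (262,222), the onion at (284,198), the knob at (318,190) and the tongs at (330–397,178–197). The arm blocks the top view.

```bash
cat > h.py <<'E'
import numpy as np,cv2
from bench import ctrl
from scipy.spatial.transform import Rotation as Rn
def cam(n):
    o=ctrl.get_obs(); p,d=ctrl.camera(n); i=ctrl.camera_info(n); K=i["camera_matrix"]
    if n=="wrist":
        w,x,y,z=o["eef_rot"]; T=np.eye(4);T[:3,:3]=Rn.from_quat([x,y,z,w]).as_matrix();T[:3,3]=o["eef_pos"]
        T=T@i["T_tool_cam"]; R=T[:3,:3];c=T[:3,3]
    else: R=i["R"].T; c=-R@i["t"]
    return p,d,K,R,c
def ray(uv,K,R,c,z):
    uv=np.atleast_2d(np.asarray(uv,float)); r=np.c_[(uv-K[:2,2])/[K[0,0],K[1,1]],np.ones(len(uv))]@R.T
    return c+r*((z-c[2])/r[:,2])[:,None]
def cloud(d,K,R,c):
    v,u=np.indices(d.shape); r=np.stack([(u-K[0,2])/K[0,0],(v-K[1,2])/K[1,1],np.ones(d.shape)],-1)
    return (r*d[...,None])@R.T+c
def tool(o=None):
    o=o or ctrl.get_obs(); w,x,y,z=o["eef_rot"]; return np.array(o["eef_pos"]),Rn.from_quat([x,y,z,w]).as_matrix()
E
python3 - <<'E'
from h import *
s=np.load("side0.npz");i=ctrl.camera_info("side");R=i["R"].T;c=-R@i["t"];print("camc",c)
P=cloud(s["d"],i["camera_matrix"],R,c)
for n,(u,v) in dict(garlic=(262,222),onion=(284,198),knob=(318,190),t1=(336,181),t2=(352,177),hub=(393,196),sl1=(365,188),sl2=(375,183),cornerN=(295,258),cL=(225,240),cF=(350,195),blue=(358,240),pur=(384,220)).items():print(n,P[v,u].round(3))
i=ctrl.camera_info("top");print("topc",-i["R"].T@i["t"])
p,Rt=tool();print(Rt.round(3))
E
```

```text
camc [0.068674   0.82099985 0.53905138]
garlic [0.584 0.163 0.09 ]
onion [0.597 0.037 0.104]
knob [ 0.575 -0.129  0.069]
t1 [ 0.609 -0.339  0.018]
t2 [ 0.589 -0.448 -0.001]
hub [ 0.375 -0.305  0.018]
sl1 [ 0.485 -0.322  0.019]
sl2 [ 0.464 -0.369  0.026]
cornerN [0.463 0.201 0.04 ]
cL [0.665 0.22  0.043]
cF [ 0.488 -0.191  0.044]
blue [0.363 0.045 0.034]
pur [ 0.335 -0.085  0.039]
topc [-0.22294054 -0.29658074  1.40132777]
[[ 0.893  0.449 -0.   ]
 [ 0.449 -0.893  0.002]
 [ 0.    -0.002 -1.   ]]
```

Call:
{"api": "drive_tool", "payload": {
  "plan": [
    [[0.88, -0.42, -0.12, 0], [0.88, -0.42, -0.12, 0], [0.88, -0.42, -0.12, 0], [0.88, -0.42, -0.12, 0], [0.88, -0.42, -0.12, 0], [0.88, -0.42, -0.12, 0], [0.88, -0.42, -0.12, 0], [0.88, -0.42, -0.12, 0], [0.88, -0.42, -0.12, 0], [0.88, -0.42, -0.12, 0], [0.88, -0.42, -0.12, 0], [0.88, -0.42, -0.12, 0]]
  ]
}}

```text
time_s: 1.1
eef_pos: [0.4975, -0.2047, 0.279]
eef_rot: [-0.0, 0.973, 0.232, -0.0]
wrist_force: [0.3, -0.9, 0.5]
opening: 0.998
grasp_force: 0.0
```

Run:
```python
from h import *
p,d,K,R,c=cam("wrist");np.savez("w1.npz",p=p,d=d,K=K,R=R,c=c);cv2.imwrite("pics/w1.png",p[...,::-1])
print(tool())
```

```text
(array([ 0.49691771, -0.20556594,  0.27875084]), array([[ 8.93080809e-01,  4.49894877e-01, -1.12643837e-03],
       [ 4.49895228e-01, -8.93081340e-01,  6.64959489e-05],
       [-9.76084906e-04, -5.66165505e-04, -9.99999363e-01]]))
```

View pics/w1.png

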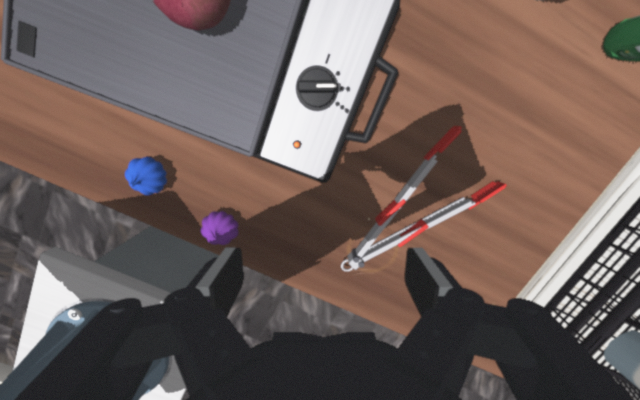

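The wrist view shows the knob at (316,87), its pointer to the right towards the two dots. The bar mark is at (327,57), the tongs' hub at (350,265), their sleeves at (392,210) and (414,233), and their tips at (445,142) and (488,190). The onion is at (195,5).

Run:
```python
from h import *
w=np.load("w1.npz");p,d,K,R,c=[w[k] for k in("p","d","K","R","c")]
h=cv2.cvtColor(p,cv2.COLOR_RGB2HSV);P=cloud(d,K,R,c)
# panel
m=((h[...,1]<40)&(h[...,2]>150)&(abs(P[...,2]-.044)<.008)).astype(np.uint8)
n,l,st,ce=cv2.connectedComponentsWithStats(m);k=1+st[1:,4].argmax();print(st[k])
vu=np.argwhere(l==k);X=ray(vu[:,::-1],K,R,c,.044)
r=cv2.minAreaRect((X[:,:2]*1000).astype(np.float32));print("panel",r,cv2.boxPoints(r))
# knob
m=(h[...,2]<95)&(P[...,2]>.05)&(np.hypot(P[...,0]-.575,P[...,1]+.13)<.06)
Q=P[m];print("knob n",m.sum(),"zmax",np.percentile(Q[:,2],[5,50,99]))
uv=np.argwhere(m)[:,::-1];print("knob dark uv mean",uv.mean(0),uv.min(0),uv.max(0))
# pointer
m=((h[...,2]>170)&(P[...,2]>.062)&(np.hypot(P[...,0]-.575,P[...,1]+.13)<.05));uv=np.argwhere(m)[:,::-1]
X=ray(uv,K,R,c,.0785);print("ptr",len(uv),X.mean(0));
_,_,V=np.linalg.svd(X[:,:2]-X[:,:2].mean(0));print("ptr dir",V[0],np.ptp((X[:,:2]-X[:,:2].mean(0))@V[0]))
# tongs red
m=(((h[...,0]<8)|(h[...,0]>172))&(h[...,1]>120)&(h[...,2]>70)&(P[...,2]<.05)).astype(np.uint8);m[:110]=0
n,l,st,ce=cv2.connectedComponentsWithStats(m)
for k in range(1,n):
    if st[k,4]>40:
        vu=np.argwhere(l==k);q=P[l==k];print("red",st[k,4],ce[k].round(1),"z",np.percentile(q[:,2],[10,50,95]).round(3),"xy@27",ray(ce[k],K,R,c,.027)[0].round(4),cv2.minAreaRect((ray(vu[:,::-1],K,R,c,.027)[:,:2]*1000).astype(np.float32)))
print("hub",ray((352,262),K,R,c,.033))
```

```text
[  260     0   134   178 11345]
panel ((598.4266357421875, -150.89263916015625), (230.0509033203125, 91.31656646728516), 5.378354072570801) [[ 479.62793 -116.21696]
 [ 488.18726 -207.1315 ]
 [ 717.22534 -185.56833]
 [ 708.666    -94.65378]]
knob n 1493 zmax [0.05302753 0.06149759 0.42043802]
knob dark uv mean [307.15740121 135.61687877] [0 5] [637 398]
ptr 166 [ 0.5512882  -0.23175767  0.0785    ]
ptr dir [ 0.44266226 -0.89668842] 0.8897562966066048
red 442 [444.3 141.1] z [0.002 0.023 0.031] xy@27 [ 0.6111 -0.3365  0.027 ] ((608.061767578125, -336.65521240234375), (16.394447326660156, 63.53521728515625), 76.34406280517578)
red 476 [487.  192.1] z [-0.     0.012  0.03 ] xy@27 [ 0.578  -0.4344  0.027 ] ((575.6251220703125, -432.4878234863281), (22.740331649780273, 61.72861862182617), 63.686336517333984)
red 304 [388.5 211.1] z [0.007 0.025 0.028] xy@27 [ 0.4868 -0.32    0.027 ] ((488.8416442871094, -320.145751953125), (16.575363159179688, 51.961021423339844), 70.79042053222656)
red 242 [414.1 232.3] z [-0.     0.026  0.028] xy@27 [ 0.4749 -0.3728  0.027 ] ((470.0539245605469, -370.02685546875), (19.83132553100586, 54.364559173583984), 70.769775390625)
hub [[ 0.38929587 -0.30977709  0.033     ]]
```

Run:
```python
import cv2
a=cv2.imread("pics/w1.png")[30:280,240:520];cv2.imwrite("pics/w1c.png",cv2.resize(a,None,fx=2.4,fy=2.4,interpolation=cv2.INTER_CUBIC)[:600,:800])
```

```text
(no output)
```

View pics/w1c.png

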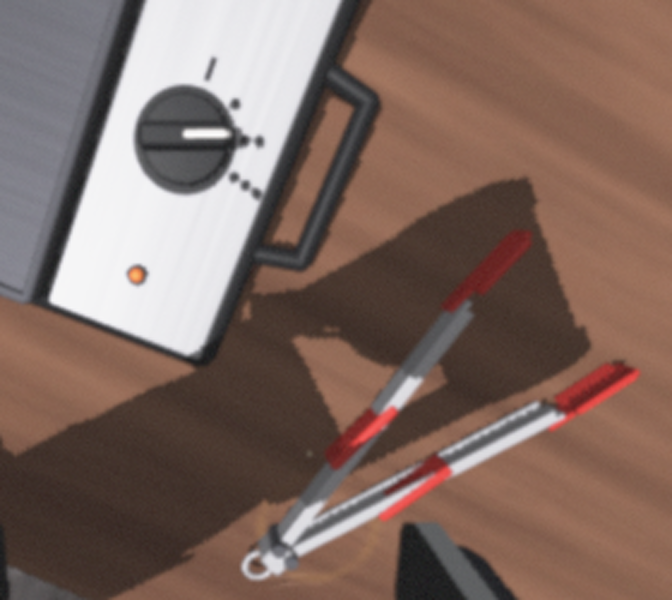

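The crop shows the bar centre at about (187,134), i.e. full-frame (318,86), with the pointer horizontal to the right at the two-dot mark. Next I compute the knob approach.

```bash
cat >> h.py <<'E'
def go(pos,xang):
    """units for a move: TCP to pos with tool x at world angle xang deg"""
    p,R=tool(); s=R.T@(np.asarray(pos)-p)/.4
    a=np.degrees(np.arctan2(R[1,0],R[0,0])); t=(-(xang-a)+180)%360-180
    print("at",p.round(4),"xang",a.round(2),"-> shift",s.round(4),"roll",round(t/180,4))
E
python3 - <<'E'
from h import *
w=np.load("w1.npz");p,d,K,R,c=[w[k] for k in("p","d","K","R","c")]
a=np.radians(5.38);G=np.array([[np.cos(a),-np.sin(a)],[np.sin(a),np.cos(a)]])
b=ray((318,86),K,R,c,.0785)[0];s=ray((317.3,87.7),K,R,c,.052)[0];print("bar",b,"skirt",s)
pr=ray([(240+184/2.4,30+134/2.4),(240+232/2.4,30+133.5/2.4)],K,R,c,.0785);v=(pr[1]-pr[0])[:2];print("ptr ang",np.degrees(np.arctan2(v[1],v[0])))
k=(b+s)[:2]/2;g=k-G@[-.010,-.152];print("griddle",g, "inner panel edge corners gframe",(np.array([[.4882,-.2071],[.4796,-.1162]])-g)@G)
go([k[0],k[1],.13],-63.4)
print(ctrl.get_obs()["q"])
P=cloud(d,K,R,c);print(np.nanmax(P[60:110,290:345,2]),np.median(P[84:88,305:330,2]))
E
```

```text
bar [ 0.59121459 -0.15033222  0.0785    ] skirt [ 0.5912226 -0.1487739  0.052    ]
ptr ang -62.58748250077609
griddle [0.5869229  0.00271495] inner panel edge corners gframe [[-0.11796042 -0.19963432]
 [-0.11799968 -0.10832842]]
at [ 0.4969 -0.2056  0.2788] xang 26.74 -> shift [ 0.2739 -0.0188  0.3716] roll 0.5008
[-6.12732872e-01  6.04710479e-02  1.64367940e+00 -5.98660845e-04
  1.43840199e+00  4.91494783e-01]
0.4204380189746839 0.07769061963611798
```

Call:
{"api": "drive_tool", "payload": {
  "plan": [
    [[0.274, -0.019, 0.25, 0.5], [0.274, -0.019, 0.25, 0.5], [0.274, -0.019, 0.25, 0.5], [0.274, -0.019, 0.25, 0.5], [0.274, -0.019, 0.25, 0.5], [0.274, -0.019, 0.25, 0.5], [0.274, -0.019, 0.25, 0.5], [0.274, -0.019, 0.25, 0.5], [0.274, -0.019, 0.25, 0.5], [0.274, -0.019, 0.25, 0.5], [0.274, -0.019, 0.25, 0.5], [0.274, -0.019, 0.25, 0.5]]
  ],
  "jaw": 0.4
}}

```text
time_s: 2.15
eef_pos: [0.5907, -0.1516, 0.1787]
eef_rot: [0.0, 0.867, -0.498, -0.001]
wrist_force: [-0.5, -0.9, 0.2]
opening: 0.599
grasp_force: 0.0
```

Run:
```python
from h import *
p,d,K,R,c=cam("wrist");np.savez("w2.npz",p=p,d=d,K=K,R=R,c=c);cv2.imwrite("pics/w2.png",p[...,::-1])
go([.5912,-.1495,.060],-63)
```

```text
at [ 0.5908 -0.1515  0.1787] xang -60.2 -> shift [-0.0037 -0.0038  0.2968] roll 0.0156
```

View pics/w2.png

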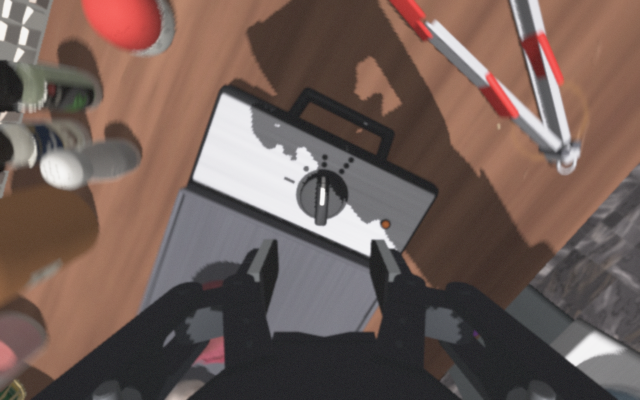

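The knob bar is upright in the image, from about (322,173) to (321,224), midway between the fingers. It is aligned.

Run:
```python
from h import *
w=np.load("w2.npz");p,d,K,R,c=[w[k] for k in("p","d","K","R","c")]
e=ray([(323,173),(320.5,224)],K,R,c,.0785);print(e,e.mean(0));v=(e[0]-e[1]);print(np.hypot(*v[:2]),np.degrees(np.arctan2(v[1],v[0])))
```

```text
[[ 0.60476653 -0.17389814  0.0785    ]
 [ 0.58238761 -0.13079855  0.0785    ]] [ 0.59357707 -0.15234835  0.0785    ]
0.048563259438076135 -62.55997427048745
```

Call:
{"api": "drive_tool", "payload": {
  "plan": [
    [[-0.002, -0.0045, 0.1, 0.015], [-0.002, -0.0045, 0.2, 0.015], [-0.002, -0.0045, 0.25, 0.015], [-0.002, -0.0045, 0.28, 0.015], [-0.002, -0.0045, 0.297, 0.015], [-0.002, -0.0045, 0.297, 0.015], [-0.002, -0.0045, 0.297, 0.015]]
  ]
}}

```text
time_s: 2.78
eef_pos: [0.5937, -0.1489, 0.0616]
eef_rot: [-0.0, 0.857, -0.515, 0.001]
wrist_force: [-0.2, -0.1, -0.3]
opening: 0.6
grasp_force: 0.0
```

Call:
{"api": "drive_tool", "payload": {
  "plan": [
    [[0, 0, 0, 0], [0, 0, 0, 0], [0, 0, 0, 0], [0, 0, 0, 0], [0, 0, 0, 0], [0, 0, 0, 0]]
  ],
  "jaw": 1
}}

```text
time_s: 3.28
eef_pos: [0.592, -0.1495, 0.0623]
eef_rot: [0.002, 0.858, -0.514, -0.0]
wrist_force: [-10.4, -4.9, 10.3]
opening: 0.126
grasp_force: 60.5
```

Call:
{"api": "drive_tool", "payload": {
  "plan": [
    [[0, 0, 0, -0.03], [0, 0, 0, -0.06], [0, 0, 0, -0.09], [0, 0, 0, -0.12], [0, 0, 0, -0.15], [0, 0, 0, -0.18], [0, 0, 0, -0.195], [0, 0, 0, -0.195], [0, 0, 0, -0.195]]
  ]
}}

```text
time_s: 4.03
eef_pos: [0.5931, -0.1484, 0.0623]
eef_rot: [0.0, 0.973, -0.232, 0.0]
wrist_force: [-4.3, -0.6, 8.4]
opening: 0.122
grasp_force: 60.2
```

Call:
{"api": "drive_tool", "payload": {
  "plan": [
    [[0, 0, 0, 0], [0, 0, 0, 0], [0, 0, 0, 0], [0, 0, 0, 0], [0, 0, -0.05, 0], [0, 0, -0.1, 0], [0, 0, -0.2, 0], [0, 0, -0.3, 0], [0, 0, -0.4, 0], [0, 0, -0.4, 0], [0, 0, -0.4, 0]]
  ],
  "jaw": 0.65
}}

```text
time_s: 4.95
eef_pos: [0.5949, -0.1487, 0.2242]
eef_rot: [0.001, 0.973, -0.232, 0.003]
wrist_force: [1.1, -0.9, 0.0]
opening: 0.348
grasp_force: 0.0
```

Run:
```python
from h import *
p,d,K,R,c=cam("wrist");np.savez("w3.npz",p=p,d=d,K=K,R=R,c=c);cv2.imwrite("pics/w3.png",p[...,::-1])
print(ctrl.get_obs()["q"]);go([.47,-.345,.15],-20)
```

```text
[-4.38312687e-01  2.67946959e-01  1.52275271e+00  7.70462937e-05
  1.34879155e+00  1.60106082e+00]
at [ 0.5934 -0.148   0.2214] xang -26.85 -> shift [-0.0533  0.5787  0.1783] roll -0.038
```

View pics/w3.png

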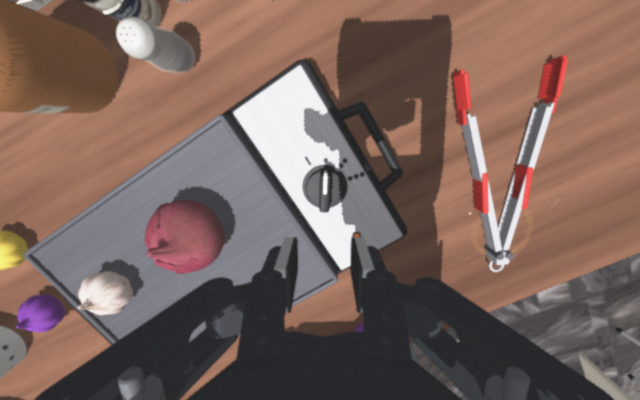

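The pointer (325,172) now points to the one-dot mark (326,160), so the knob is on LOW. The tongs' sleeves are at (481,195) and (522,185), tips at (462,97) and (553,80), hub at (497,257). The garlic is at (105,293) and the onion at (185,237).

Run:
```python
from h import *
w=np.load("w3.npz");p,d,K,R,c=[w[k] for k in("p","d","K","R","c")]
h=cv2.cvtColor(p,cv2.COLOR_RGB2HSV);P=cloud(d,K,R,c)
m=(((h[...,0]<8)|(h[...,0]>172))&(h[...,1]>120)&(h[...,2]>70)&(P[...,2]<.05)).astype(np.uint8);m[:,:420]=0
n,l,st,ce=cv2.connectedComponentsWithStats(m);S=[];T=[]
for k in range(1,n):
    if st[k,4]>80:
        X=P[l==k];X=X[X[:,2]>.018];mid=X[:,:2].mean(0)
        print(st[k],ce[k].round(1),"rayc",ray(ce[k],K,R,c,.02)[0,:2].round(4),"cloud",X.mean(0).round(4),np.percentile(X[:,2],95))
        (S if ce[k][1]>140 else T).append(mid)
S=np.array(S);T=np.array(T);v=T.mean(0)-S.mean(0)
print("sleeve mid",S.mean(0),"sep",np.hypot(*(S[0]-S[1])),"tips mid",T.mean(0),"sep",np.hypot(*(T[0]-T[1])),"ang",np.degrees(np.arctan2(v[1],v[0])),np.hypot(*v))
hb=ray((498,256),K,R,c,.033)[0,:2];v=T.mean(0)-hb;print("hub",hb,np.degrees(np.arctan2(v[1],v[0])),np.hypot(*v))
for nm,u0,u1,v0,v1,lo in(("garlic",75,135,265,322,.065),("onion",140,228,195,276,.065)):
    X=P[v0:v1,u0:u1].reshape(-1,3);X=X[(X[:,2]>lo)&(X[:,2]<.15)]
    A=np.c_[2*X,np.ones(len(X))];s=np.linalg.lstsq(A,(X**2).sum(1),rcond=None)[0]
    print(nm,len(X),X.min(0).round(3),X.max(0).round(3),"sphere",s[:3].round(4),np.sqrt(s[3]+s[:3]@s[:3]).round(4))
```

```text
[ 538   55   31   59 1042] [552.8  79.7] rayc [ 0.5798 -0.4384] cloud [ 0.5787 -0.4401  0.0261] 0.03097010878088766
[453  69  19  56 785] [461.6  94.9] rayc [ 0.6116 -0.3387] cloud [ 0.6129 -0.3384  0.0251] 0.030778906288491267
[513 165  21  45 495] [523.  182.7] rayc [ 0.4752 -0.3746] cloud [ 0.4741 -0.3746  0.0258] 0.028251246748932923
[473 173  16  41 471] [480.6 194.1] rayc [ 0.4852 -0.3214] cloud [ 0.4861 -0.322   0.0253] 0.028052815606410667
sleeve mid [ 0.48008699 -0.34831377] sep 0.05391789199814727 tips mid [ 0.59576845 -0.38926472] sep 0.10725825276973677 ang -19.493841626537378 0.12271585049733028
hub [ 0.3986878  -0.31035494] -21.8208356889109 0.21229115262838258
garlic 1862 [0.572 0.117 0.065] [0.628 0.163 0.111] sphere [0.5998 0.1454 0.0755] 0.0252
onion 4632 [ 0.579 -0.03   0.07 ] [0.662 0.041 0.137] sphere [0.6187 0.0104 0.0844] 0.0382
```

Run:
```python
from h import *
go([.4795,-.3485,.12],-19.5)
```

```text
at [ 0.5934 -0.148   0.2214] xang -26.85 -> shift [-0.0283  0.5758  0.2533] roll -0.0408
```

Call:
{"api": "drive_tool", "payload": {
  "plan": [
    [[-0.028, 0.576, 0.15, -0.041], [-0.028, 0.576, 0.15, -0.041], [-0.028, 0.576, 0.15, -0.041], [-0.028, 0.576, 0.15, -0.041], [-0.028, 0.576, 0.15, -0.041], [-0.028, 0.576, 0.15, -0.041], [-0.028, 0.576, 0.253, -0.041], [-0.028, 0.576, 0.253, -0.041], [-0.028, 0.576, 0.253, -0.041], [-0.028, 0.576, 0.253, -0.041], [-0.028, 0.576, 0.253, -0.041]]
  ],
  "jaw": 0
}}

```text
time_s: 5.92
eef_pos: [0.48, -0.3482, 0.1206]
eef_rot: [0.0, 0.986, -0.168, 0.001]
wrist_force: [0.1, -0.1, 0.6]
opening: 0.999
grasp_force: 0.0
```

Run:
```python
from h import *
p,d,K,R,c=cam("wrist");np.savez("w4.npz",p=p,d=d,K=K,R=R,c=c);cv2.imwrite("pics/w4.png",p[...,::-1])
go([.4795,-.3485,.002],-19.5)
h=cv2.cvtColor(p,cv2.COLOR_RGB2HSV);P=cloud(d,K,R,c)
m=(((h[...,0]<8)|(h[...,0]>172))&(h[...,1]>120)&(h[...,2]>70)&(P[...,2]<.05)).astype(np.uint8)
n,l,st,ce=cv2.connectedComponentsWithStats(m)
for k in range(1,n):
    if st[k,4]>150: X=P[l==k];X=X[X[:,2]>.02];print(st[k],ce[k].round(1),X.mean(0).round(4))
```

```text
at [ 0.4802 -0.3484  0.121 ] xang -19.39 -> shift [-0.0022  0.0006  0.2974] roll 0.0006
[ 248   12   23   90 1075] [259.2  53.2] [ 0.6107 -0.3401  0.0275]
[ 382   13   24   89 1073] [393.3  53.3] [ 0.5754 -0.4399  0.0276]
[291 171  11  63 479] [296.1 201.6] [ 0.4886 -0.325   0.0268]
[349 171  13  63 489] [355.1 201.7] [ 0.471  -0.3747  0.0267]
```

View pics/w4.png

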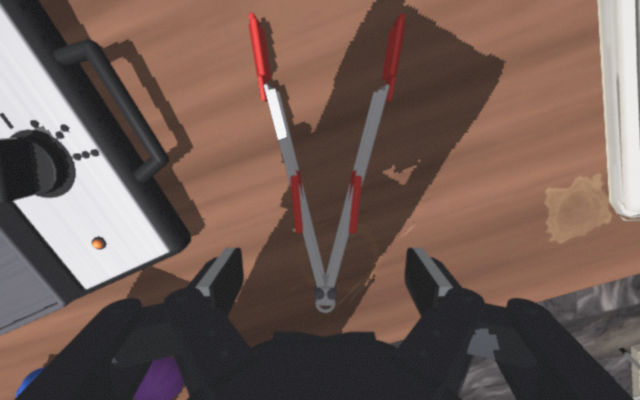

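The open tongs lie square between the fingers: sleeves at (296,202) and (355,202), tips at (259,53) and (393,53), hub at (324,292).

Call:
{"api": "drive_tool", "payload": {
  "plan": [
    [[-0.001, 0.004, 0.1, 0], [-0.001, 0.004, 0.18, 0], [-0.001, 0.004, 0.24, 0], [-0.001, 0.004, 0.28, 0], [-0.001, 0.004, 0.297, 0], [-0.001, 0.004, 0.297, 0], [-0.001, 0.004, 0.297, 0]]
  ]
}}

```text
time_s: 6.55
eef_pos: [0.479, -0.3502, 0.0019]
eef_rot: [0.001, 0.986, -0.169, 0.001]
wrist_force: [-0.0, -0.4, 0.5]
opening: 0.997
grasp_force: 0.0
```

Call:
{"api": "drive_tool", "payload": {
  "plan": [
    [[0, 0, 0, 0], [0, 0, 0, 0], [0, 0, 0, 0], [0, 0, 0, 0], [0, 0, 0, 0]]
  ],
  "jaw": 0.31
}}

```text
time_s: 6.97
eef_pos: [0.4792, -0.351, 0.0027]
eef_rot: [0.001, 0.986, -0.169, 0.002]
wrist_force: [-0.0, 0.9, 6.5]
opening: 0.691
grasp_force: 9.0
```

Call:
{"api": "drive_tool", "payload": {
  "plan": [
    [[0, 0, 0, 0], [0, 0, 0, 0], [0, 0, 0, 0], [0, 0, -0.05, 0], [0, 0, -0.1, 0], [0, 0, -0.17, 0], [0, 0, -0.25, 0], [0, 0, -0.33, 0], [0, 0, -0.4, 0], [0, 0, -0.45, 0], [0, 0, -0.45, 0], [0, 0, -0.45, 0]]
  ],
  "jaw": 0.34
}}

```text
time_s: 7.97
eef_pos: [0.4786, -0.3505, 0.1823]
eef_rot: [0.001, 0.986, -0.169, 0.002]
wrist_force: [-0.0, -0.2, -1.9]
opening: 0.661
grasp_force: 7.7
```

```bash
cat > tg.py <<'E'
from h import *
def red():
    p,d,K,R,c=cam("wrist");P=cloud(d,K,R,c);p0,Rt=tool();h=cv2.cvtColor(p,cv2.COLOR_RGB2HSV)
    X=(P-p0)@Rt
    m=(((h[...,0]<8)|(h[...,0]>172))&(h[...,1]>120)&(h[...,2]>60)&(X[...,2]>-.06)&(X[...,2]<.03)).astype(np.uint8)
    n,l,st,ce=cv2.connectedComponentsWithStats(m)
    for k in range(1,n):
        if st[k,4]>150: x=X[l==k];print(st[k,4],ce[k].round(1),"tool mean",x.mean(0).round(4),"x",np.percentile(x[:,0],[2,98]).round(3),"zmin",np.percentile(x[:,2],5).round(4))
    return p,P,p0,Rt
E
python3 - <<'E'
from tg import *
p,P,p0,Rt=red();cv2.imwrite("pics/w5.png",p[...,::-1])
a=np.radians(8);go([.5998-.130*np.cos(a),.1454-.130*np.sin(a),.2],8)
E
```

```text
1859 [209.   29.1] tool mean [ 0.1085 -0.0452 -0.0183] x [0.09  0.122] zmin -0.0311
1930 [440.5  29.8] tool mean [ 0.1084  0.047  -0.0183] x [0.09  0.122] zmin -0.0311
1681 [275.7 263.7] tool mean [ 0.0057 -0.0231 -0.0225] x [-0.025  0.028] zmin -0.0263
1677 [371.4 263.3] tool mean [ 0.0059  0.0238 -0.0225] x [-0.025  0.028] zmin -0.0265
at [ 0.4778 -0.3496  0.1804] xang -19.48 -> shift [-0.4134 -1.1185 -0.0493] roll -0.1527
```

Call:
{"api": "drive_tool", "payload": {
  "plan": [
    [[-0.02, -0.06, -0.05, 0], [-0.06, -0.15, -0.07, -0.02], [-0.09, -0.24, -0.07, -0.04], [-0.12, -0.33, -0.07, -0.06], [-0.15, -0.42, -0.07, -0.08], [-0.18, -0.51, -0.07, -0.1], [-0.21, -0.6, -0.07, -0.12], [-0.24, -0.69, -0.07, -0.14], [-0.27, -0.76, -0.07, -0.153], [-0.29, -0.8, -0.07, -0.153], [-0.3, -0.82, -0.07, -0.153], [-0.3, -0.82, -0.07, -0.153]]
  ]
}}

```text
time_s: 9.02
eef_pos: [0.4729, 0.0012, 0.2069]
eef_rot: [-0.001, 0.997, 0.071, -0.001]
wrist_force: [-0.0, -0.8, -1.6]
opening: 0.663
grasp_force: 7.7
```

Run:
```python
from h import *
a=np.radians(8);go([.5998-.130*np.cos(a),.1454-.130*np.sin(a),.2],8)
```

```text
at [0.4729 0.0012 0.2069] xang 8.2 -> shift [ 0.0404 -0.3128  0.0175] roll 0.0011
```

Call:
{"api": "drive_tool", "payload": {
  "plan": [
    [[0, -0.06, 0, 0], [0, -0.13, 0, 0], [0.02, -0.2, 0, 0], [0.03, -0.25, 0, 0], [0.04, -0.29, 0, 0], [0.04, -0.313, 0, 0], [0.04, -0.313, 0, 0], [0.04, -0.313, 0, 0], [0.04, -0.313, 0, 0]]
  ]
}}

```text
time_s: 9.77
eef_pos: [0.4725, 0.1244, 0.2082]
eef_rot: [0.0, 0.998, 0.07, -0.0]
wrist_force: [-0.0, -0.4, -2.2]
opening: 0.661
grasp_force: 7.7
```

Run:
```python
from tg import *
p,P,p0,Rt=red();cv2.imwrite("pics/w6.png",p[...,::-1])
h=cv2.cvtColor(p,cv2.COLOR_RGB2HSV)
X=P[(h[...,1]<110)&(h[...,2]>90)&(P[...,2]>.062)&(P[...,2]<.125)&(np.hypot(P[...,0]-.6,P[...,1]-.145)<.045)]
A=np.c_[2*X,np.ones(len(X))];s=np.linalg.lstsq(A,(X**2).sum(1),rcond=None)[0]
print(len(X),X.min(0).round(4),X.max(0).round(4),"sph",s[:3].round(4),np.sqrt(s[3]+s[:3]@s[:3]).round(4))
g=X[X[:,2]>.1].mean(0);print("stem",g,"tool frame garlic",(s[:3]-p0)@Rt,"stem tool",(g-p0)@Rt);print(tool()[0])
```

```text
1858 [208.9  29. ] tool mean [ 0.1074 -0.0455 -0.0161] x [0.089 0.12 ] zmin -0.0288
1909 [440.8  29.5] tool mean [ 0.1073  0.0467 -0.0161] x [0.089 0.12 ] zmin -0.0288
1659 [275.7 263.9] tool mean [ 0.0046 -0.0233 -0.0206] x [-0.026  0.027] zmin -0.0244
1681 [371.4 263.1] tool mean [ 0.005   0.0236 -0.0205] x [-0.026  0.027] zmin -0.0244
3191 [0.5712 0.1183 0.0732] [0.6271 0.1732 0.1112] sph [0.5995 0.1457 0.0764] 0.0246
stem [0.60001157 0.14591141 0.10385145] tool frame garlic [ 0.12875322 -0.00348678  0.13186388] stem tool [ 0.12923677 -0.00365431  0.10437346]
[0.47257325 0.12439441 0.20828234]
```

View pics/w6.png

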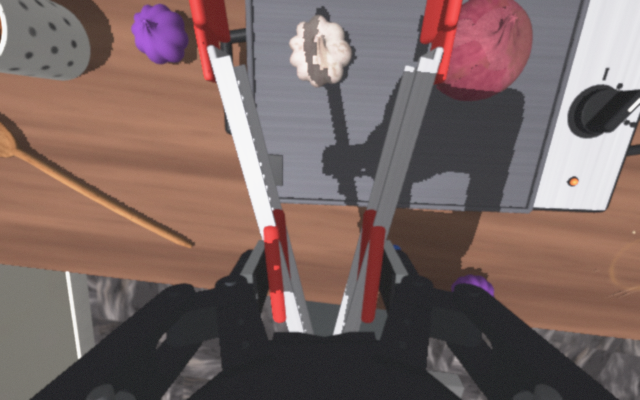

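The garlic at (320,50) lies between the open tips at (209,29) and (440,29). The onion at (490,45) is outside and clear below.

Call:
{"api": "drive_tool", "payload": {
  "plan": [
    [[-0.006, -0.01, 0.03, 0], [-0.006, -0.01, 0.08, 0], [-0.006, -0.01, 0.14, 0], [-0.006, -0.01, 0.2, 0], [-0.006, -0.01, 0.25, 0], [-0.006, -0.01, 0.29, 0], [-0.006, -0.01, 0.32, 0], [-0.006, -0.01, 0.34, 0], [-0.006, -0.01, 0.353, 0], [-0.006, -0.01, 0.353, 0], [-0.006, -0.01, 0.353, 0]]
  ]
}}

```text
time_s: 10.73
eef_pos: [0.47, 0.129, 0.0677]
eef_rot: [0.0, 0.998, 0.07, 0.0]
wrist_force: [0.0, -0.3, -0.2]
opening: 0.663
grasp_force: 7.7
```

Run:
```python
from tg import *
p,P,p0,Rt=red();cv2.imwrite("pics/w7.png",p[...,::-1]);print(p0,(np.array([.5994,.1457,.081])-p0)@Rt,ctrl.get_obs()["wrist_force"])
p,d,K,R,c=cam("side");cv2.imwrite("pics/s7.png",cv2.resize(p[160:300,180:420,::-1],None,fx=3,fy=3))
```

```text
1583 [209.5  26.1] tool mean [ 0.1086 -0.0456 -0.0142] x [0.089 0.12 ] zmin -0.0281
1812 [440.2  29.7] tool mean [ 0.1071  0.0468 -0.0152] x [0.089 0.12 ] zmin -0.0281
491 [601.1  15. ] tool mean [ 0.1102  0.1043 -0.022 ] x [0.106 0.116] zmin -0.0263
1231 [623.8  48.7] tool mean [ 0.0984  0.115  -0.0233] x [0.091 0.106] zmin -0.0292
1621 [275.8 264.4] tool mean [ 0.004  -0.0232 -0.0203] x [-0.026  0.026] zmin -0.0242
1680 [371.5 263.8] tool mean [ 0.0044  0.0236 -0.0204] x [-0.026  0.026] zmin -0.0241
[0.47026983 0.12908494 0.06804752] [ 0.13020166  0.00163006 -0.01277891] [ 0.48515683  0.31387322 -1.42357572]
```

View pics/s7.png

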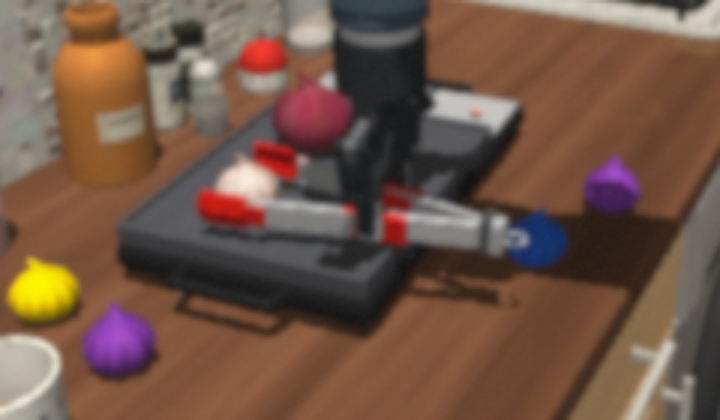

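The garlic (245,180 in the crop) sits between the two red tips at (225,207) and (275,160); the onion is clear. Closing now.

Call:
{"api": "drive_tool", "payload": {
  "plan": [
    [[0, 0, 0, 0], [0, 0, 0, 0], [0, 0, 0, 0], [0, 0, 0, 0]]
  ],
  "jaw": 0.5
}}

```text
time_s: 11.17
eef_pos: [0.4697, 0.1293, 0.0676]
eef_rot: [0.0, 0.998, 0.07, 0.0]
wrist_force: [-0.7, 0.3, -0.9]
opening: 0.502
grasp_force: 12.1
```

Call:
{"api": "drive_tool", "payload": {
  "plan": [
    [[0, 0, 0, 0], [0, 0, 0, 0], [0, 0, 0, 0], [0, 0, 0, 0], [0, 0, 0, 0]]
  ],
  "jaw": 0.6
}}

```text
time_s: 11.58
eef_pos: [0.4696, 0.1293, 0.0673]
eef_rot: [-0.0, 0.998, 0.07, 0.0]
wrist_force: [-0.7, 0.8, -0.7]
opening: 0.431
grasp_force: 60.1
```

Call:
{"api": "drive_tool", "payload": {
  "plan": [
    [[0, 0, 0, 0], [0, 0, -0.02, 0], [0, 0, -0.05, 0], [0, 0, -0.09, 0], [0, 0, -0.14, 0], [0, 0, -0.19, 0], [0, 0, -0.24, 0], [0, 0, -0.29, 0], [0, 0, -0.33, 0], [0, 0, -0.36, 0], [0, 0, -0.37, 0], [0, 0, -0.37, 0]]
  ],
  "jaw": 0.7
}}

```text
time_s: 12.58
eef_pos: [0.4701, 0.1293, 0.2167]
eef_rot: [0.0, 0.998, 0.07, 0.001]
wrist_force: [0.8, 0.1, -2.5]
opening: 0.437
grasp_force: 60.3
```

Call:
{"api": "drive_tool", "payload": {
  "plan": [
    [[0, 0, 0, 0], [0, 0, 0, 0], [0, 0, 0, 0], [0, 0, 0, 0], [0, 0, 0, 0], [0, 0, 0, 0]]
  ]
}}

```text
time_s: 13.08
eef_pos: [0.4694, 0.1293, 0.2149]
eef_rot: [-0.0, 0.998, 0.07, -0.0]
wrist_force: [0.4, -0.1, -2.5]
opening: 0.433
grasp_force: 60.3
```

Run:
```python
from h import *
o=ctrl.get_obs();print(o["eef_pos"],o["opening"],o["grasp_force"])
p,d,K,R,c=cam("wrist");q,*_=cam("side")
cv2.imwrite("pics/f.png",np.vstack([p[:260,:,::-1],q[120:320,:,::-1]]))
P=cloud(d,K,R,c);print(P[40,324],P[60,324],P[25,324])
```

```text
[0.46936937 0.1292678  0.2148946 ] 0.4328196178997215 60.29356731567532
[0.5729678  0.14363078 0.22710919] [0.59619443 0.14668794 0.05511804] [0.57661058 0.14415836 0.23349881]
```

View pics/f.png

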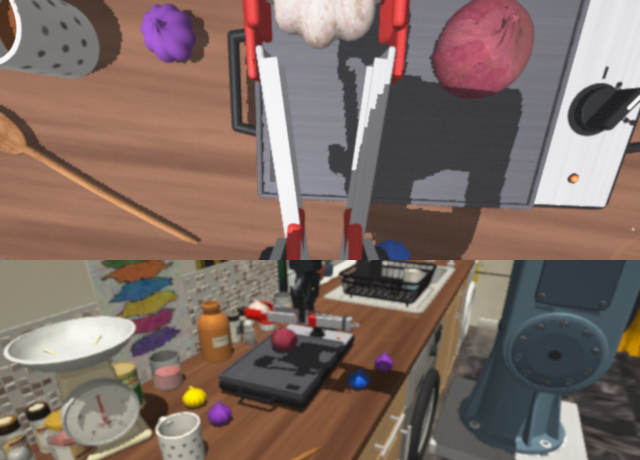

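The garlic is held between the tips at (325,20), about 15 cm above the plate. The onion at (483,45) is undisturbed, and the knob at (600,108) is still on LOW. Handing in.

```bash
python3 -c "
from bench import ctrl
print(ctrl.hand_in())"
```

```text
the job is handed in; nothing more can be done
None
```

Job handed in at about 13 s: the knob is on LOW and the garlic is held steady in the tongs about 15 cm above the plate, with the onion where it was; no verdict came back.

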